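# Pack away the marble coasters and bolt the cabinet

## Robot

A 7-joint arm with a two-finger parallel gripper is mounted at the origin on the work surface. World frame = base frame: x ahead of the robot, y to its left, z up, the work surface at z = 0. Lengths are in mm, angles in rad, forces in N, time in s.
With the tool pointing down it reaches from about 400 to 850 mm from the base axis. Payload 4.5 kg.
Tool frame: the origin (TCP) lies at the very end of the fingers, on their centre line; the grasp point (between the pads) lies 19 mm behind it (manip.grasp_offset is the distance from the TCP to the grasp point, in mm); x points along the fingers, y is the direction in which the jaws open and shut, and the axes are right-handed (so a half turn about x gives the same grasp; the last joint's range is limited). The gripper opens to 85 mm and grips with 20 to 120 N. Pads are 22 mm wide; open, the fingers measure 114 mm over their backs; the gripper's body (76 mm by 85 mm) begins 54 mm behind the grasp point. The pads swing forward as they close: fully open they stand 13 mm farther back than shut.
Start: joints at [-1.081, 0.689, -0.195, 1.565, 0.157, 0.902, -0.215], TCP at [275.098, 561.226, 231.317] pointing down, gripper open.
Joint ranges: [-3.01, 3.01], [-0.46, 2.08], [-1.47, 1.51], [0.13, 2.56], [-1, 4.14], [0.04, 2.09], [-2.66, 2.66]. Speed limits (rad/s): [2.57, 2.57, 3.14, 3.14, 3.14, 3.14, 3.14].

## Interface

Orientations are given as a unit quaternion [x, y, z, w].
In Python, from plant import manip gives the robot as it stands.
- The arm moves only by the tool drive_tool, never from a script. Its argument "deltas" is text: rows parted by semicolons, each of 5 numbers parted by spaces: the shift along the tool's x, y, z in mm, then the turn about the tool's x in rad, then the opening, from -1 (shut) to 1 (fully open). A call has 1 to 12 rows; each row shifts and turns the commanded pose from where the row before left it, along the tool's axes as they then stand; what a row does not reach is not made up. A row lasts 1/10 s, in which the tool goes at most 50 mm and 8.59 degrees, less where a joint would pass 70% of its speed; a pose out of reach is approached as far as the arm can. A call is refused whole if a number of a shift passes 50 or a number of a turn 0.15, either way. A call with a gripper value outside its range is refused whole. The fingers move at their own pace and stop on an object; the grip force is fixed at half the most. Time passes only in rows, so rows that do not move let the fingers close. It gives the time, the measured TCP pose, the force and the opening at its end, in the units of the state.
- manip.get_state(): the state, without advancing time (a new reading comes with each control period).
- manip.capture(name): name is "scene" or "top" or "wrist"; returns the picture (400x640x3 uint8, red, green, blue); there is no depth.
- manip.camera_params(name): a dict with "fx", "fy", "cx", "cy" (pixels), "R" (3x3) and "t" (3): a world point X has camera coordinates R X + t; the wrist camera has in their place "mount" (4x4, takes a point from camera to tool coordinates, whose origin is the TCP and whose axes are the tool frame's). Camera axes: x right, y down, z forward; pixel columns grow to the right and rows downward; lengths in mm; the calibration is good to about 2 mm. A picture is of the moment at which its call begins: read the wrist's pose just before it. camera_params takes no time and is no camera call.
- manip.hand_in(): hands the job in, once; it reports no verdict.
The state is a dict: "time": time; "qpos": joint angles; "joint_vel": joint speeds; "tau": joint torques, N m; "tcp_pos": TCP position; "tcp_rot": TCP orientation; "force": force on the tool from outside, world axes, zero at the start; "wrist_torque": the same for the moment, N m; "finger_gap": finger opening in mm.
Only numpy, scipy, OpenCV 4.12 (cv2) and the standard library are available. Lean on these libraries where they do the work, as an engineer would, in place of code of your own. Each camera call takes 0.05 s, during which the arm holds its last target. There are 200 camera calls.

## Task

Pack every marble coaster into the mini cabinet lying on its back, as one neatly centred stack on the round plate in its well. Then draw the bolt right back if you have not yet, close the cabinet with its loose door - straight edge tucked under the lip, tongue end lowered until the door lies flush on the rim - and slide the bolt fully home over the tongue into its keeper. Leave the other things on the TV stand where they are.

Things in the scene. Friction and masses are not known exactly. Their poses are not given: they have to be found in the camera images.
- cabinet: White plastic mini cabinet on its back, fixed, open at the top. Origin under it at stand level; x towards the bolt end, y towards the bolt's drawn side, z up. Sizes in mm in this frame: footprint x -95..104, y -87..87 (bolt shelf x 66..104 goes on to y 114); well x -83..66, y -69..69, floor z 4; flat rim at z 64, with raised side cheeks (inner faces y -79 and 79, tops z 69).
- lip (a point): Middle of the free lower edge of the retaining lip at the cabinet's -x end, cabinet (-73, 0, 73) mm. Lip over x -95..-73, z 73..77, y -87..87; below it a slot 9 mm high and 16 mm deep down to the rim (z 64), ending at a stop at x -89. Takes the door's straight edge, tilted up to about 0.2 rad.
- seat (a point): Where the origin of the seated door belongs (axes parallel to the cabinet's): cabinet (-7.5, 0, 64) mm. About 4 mm free play each way in x and y. The door's tongue then rests on the bolt shelf (top z 64) between keeper and first bolt strap.
- keeper (a point): Centre of the keeper, an open steel loop that receives the bolt: cabinet (84, -28, 77) mm, spanning x 75..93, y -34..-22, top z 87. Across the tongue's place stand the bolt's two steel straps: x 76..92, y 22..29 and y 103..110, tops z 85.
- plate_centre (a point): Centre of the top face of the round white ceramic plate (84 mm across, 4 mm thick, fixed) on the floor of the cabinet's well: cabinet (-8.5, 0, 8) mm. The coasters are stacked here.
- bolt (a joint): Steel barrel bolt, slides along cabinet y at x 84, z 77 mm. In m: 0 = drawn right back (rod tip at cabinet y 20 mm), growing as it is shot towards cabinet -y; stop at 0.056 = home in the keeper (tip y -36). Rod 10 mm thick, passing 3 mm above the seated tongue. Starts shot with no door in place, blocking the tongue until drawn. Friction 1.5 N; stays where left.
- bolt_knob (a point): Centre of the top of the bolt's upright grip, a steel stem 12 mm in diameter, 33 mm high from the rod axis, top at cabinet z 110 mm, at cabinet x 84, y = 92 mm minus the bolt's travel; moves with the bolt. Fingertips kept above cabinet z 89 mm clear straps and keeper.
- door: Loose white plastic door of the cabinet, 0.16 kg, lying flat on the stand, grip up. Origin: centre of the underside of its panel, z up. Panel x -77.5..77.5, y -75..75 mm, 5 mm thick; a tongue 24 mm wide goes on from the +x edge to x 100; the straight -x edge belongs under the lip. Upright grip fin in the middle: x -22..22, y -6..6 mm, top 37 mm above the underside.
- coaster1: Round marble coaster, a flat disc 52 mm in diameter, 10 mm thick, 57 g or so, lying flat on the stand; all alike. Origin: centre of its underside, z up. Three to five are present (None if absent).
- coaster2: Round marble coaster, a flat disc 52 mm in diameter, 10 mm thick, 57 g or so, lying flat on the stand; all alike. Origin: centre of its underside, z up. Three to five are present (None if absent).
- coaster3: Round marble coaster, a flat disc 52 mm in diameter, 10 mm thick, 57 g or so, lying flat on the stand; all alike. Origin: centre of its underside, z up. Three to five are present (None if absent).
- coaster4: Round marble coaster, a flat disc 52 mm in diameter, 10 mm thick, 57 g or so, lying flat on the stand; all alike. Origin: centre of its underside, z up. Three to five are present (None if absent).
- coaster5: Round marble coaster, a flat disc 52 mm in diameter, 10 mm thick, 57 g or so, lying flat on the stand; all alike. Origin: centre of its underside, z up. Three to five are present (None if absent).
- stopper: Bystander: steel bottle stopper, 32 mm across, 54 mm tall, standing among the coasters or by the door; origin at the underside.
- glass_dish: Bystander: clear glass ashtray-style dish, 90 mm across, 30 mm high; origin at the underside.
- incense_holder: Bystander: blue glazed round incense holder, 80 mm across, 26 mm high with a small central knob; origin at the underside.
- skin: Bystander: grey hard silicone controller skin, about 110 by 160 mm, 30 mm high; origin at the underside.
- remote: Bystander: black remote control, 170 by 44 by 18 mm; origin at the underside.
Mind the look-alikes: they are no part of the job. What is shaped like the coaster1 but green is not meant.

How it is judged:
By the outcome, as a careful person would: the job done as asked, in the order asked, and still so for the second after the job is handed in, with the robot touching nothing.
Of coaster1, coaster2, coaster3, coaster4, coaster5 only 3 to 5 are there at a start; the rules pass over those that are not, and their reading is None.
At some moment in a run one of door may be knocked a few centimetres aside while the robot is not near it.
Once in a run the grip may slacken for a moment while it holds something.
It also fails if it takes over 210 s, if anything falls off the work surface, if the arm or the gripper's body presses on something with over 40 N, if the wrist force passes 120 N, or if a joint passes its speed limit or range.

## Working session

There is one attempt and no reset: what is moved stays moved. The work goes in short steps, Python scripts to look and compute and a tool call to move; the robot and the scene stay as the last step left them, time stands still between calls to the robot, and variables do not carry over. Pictures are saved under pics/ and viewed, about 12 in all and at most 16, crops included, and the job is handed in when it is done.

Besides the shell and the picture viewer there is one more tool, called after ">>>" in YAML: its name, and indented under it one key for each argument. drive_tool: Moves the arm, as the interface text tells. Its arguments: {"type":"object","properties":{"deltas":{"type":"string"}},"required":["deltas"]}

```bash
mkdir -p pics; ls; cat > h.py <<'E'
import numpy as np, cv2
from scipy.spatial.transform import Rotation as Rn
from plant import manip
def cam(name):
    p=manip.camera_params(name)
    K=np.array([[p['fx'],0,p['cx']],[0,p['fy'],p['cy']],[0,0,1.]])
    if 'mount' in p:
        s=manip.get_state(); M=np.array(p['mount']); R=Rn.from_quat(s['tcp_rot']).as_matrix()
        Rc=R@M[:3,:3]; c=R@M[:3,3]+np.array(s['tcp_pos'])
    else:
        Rc=np.array(p['R']).T; c=-Rc@np.array(p['t'])
    return K,Rc,c
def ray(name,u,v,z):
    K,Rc,c=cam(name); d=Rc@np.linalg.inv(K)@np.array([u,v,1.]); return c+d*(z-c[2])/d[2]
def proj(name,X):
    K,Rc,c=cam(name); q=K@(Rc.T@(np.asarray(X,float)-c)); return q[:2]/q[2]
def shot(name,fn,crop=None,sc=1):
    im=cv2.cvtColor(manip.capture(name),cv2.COLOR_RGB2BGR)
    cv2.imwrite('pics/raw_'+fn,im)
    if crop: im=im[crop[1]:crop[3],crop[0]:crop[2]]
    im=cv2.resize(im,None,fx=sc,fy=sc,interpolation=cv2.INTER_CUBIC); cv2.imwrite('pics/'+fn,im)
def st():
    s=manip.get_state(); R=Rn.from_quat(s['tcp_rot']).as_matrix()
    print('t',round(s['time'],2),'tcp',np.round(s['tcp_pos'],1),'gap',round(s['finger_gap'],1),'F',np.round(s['force'],1));print('R',np.round(R,3).tolist())
    return np.array(s['tcp_pos']),R
E
python3 - <<'E'
from h import *
shot('top','top1.png',None,1.25); shot('scene','scene1.png',None,1.25); st()
for n in('top','scene','wrist'):
  K,R,c=cam(n);print(n,K[0,0],np.round(c),np.round(R,2).tolist())
E
```

```text
pics
t 0.1 tcp [274.9 560.6 230.5] gap 85.6 F [ 0.4 -0.1 -0.3]
R [[-0.001, 0.44, 0.898], [-0.002, 0.898, -0.44], [-1.0, -0.002, 0.0]]
top 461.6807544663871 [ 341.   64. 1422.] [[0.01, -0.99, 0.16], [-1.0, -0.01, -0.0], [0.01, -0.16, -0.99]]
scene 500.2015248903236 [1543.  -80. 1195.] [[0.14, 0.73, -0.66], [0.99, -0.1, 0.11], [0.01, -0.67, -0.74]]
wrist 284.38715201700995 [209. 593. 373.] [[0.44, 0.86, 0.26], [0.9, -0.42, -0.13], [-0.0, 0.29, -0.96]]
```

View pics/top1.png

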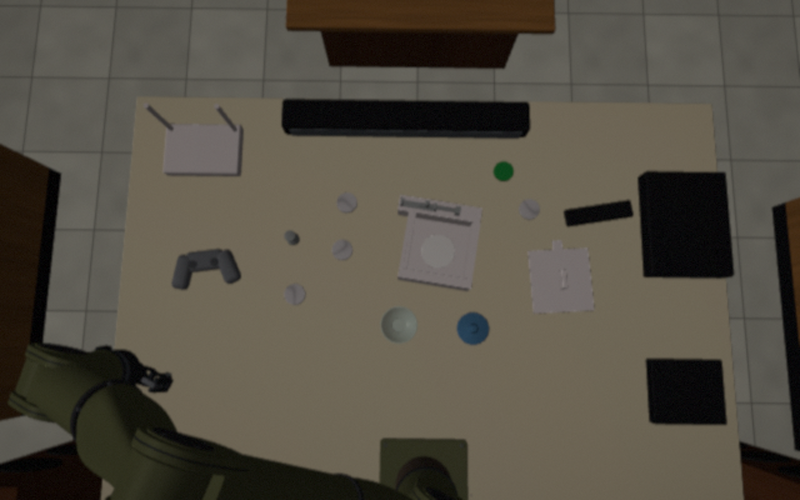

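View pics/scene1.png

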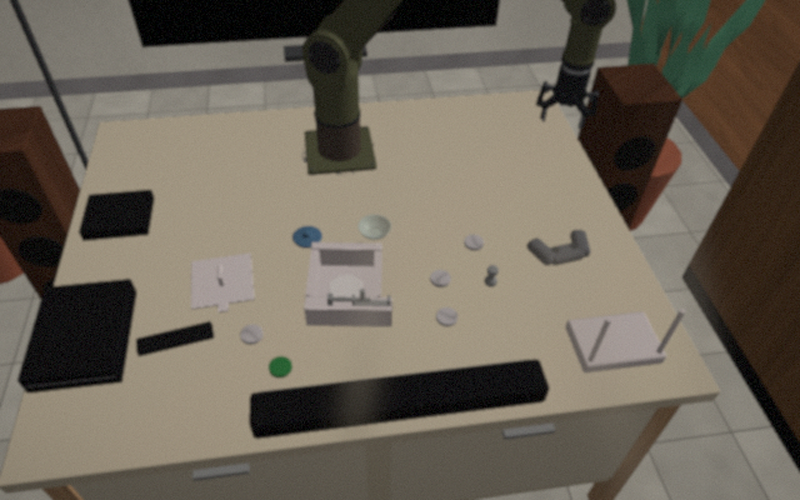

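Top view (picture px): four white discs at (347,203), (342,249), (294,294) and (530,209). There is also a green disc at (503,171), which is the look-alike, so not meant. Cabinet is around (438,243), door at (562,280) with its tongue towards the top. I'll enlarge to confirm and measure.

```bash
python3 - <<'E'
from h import *
im=cv2.imread('pics/raw_top1.png')
a=cv2.resize(im[125:275,215:345],None,fx=4,fy=4,interpolation=cv2.INTER_CUBIC)
a=cv2.convertScaleAbs(a,alpha=1.5)
cv2.imwrite('pics/c1.png',a)
b=cv2.resize(im[125:260,310:490],None,fx=4.4,fy=4.4,interpolation=cv2.INTER_CUBIC)
cv2.imwrite('pics/c2.png',cv2.convertScaleAbs(b,alpha=1.5))
E
```

```text
(no output)
```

View pics/c1.png

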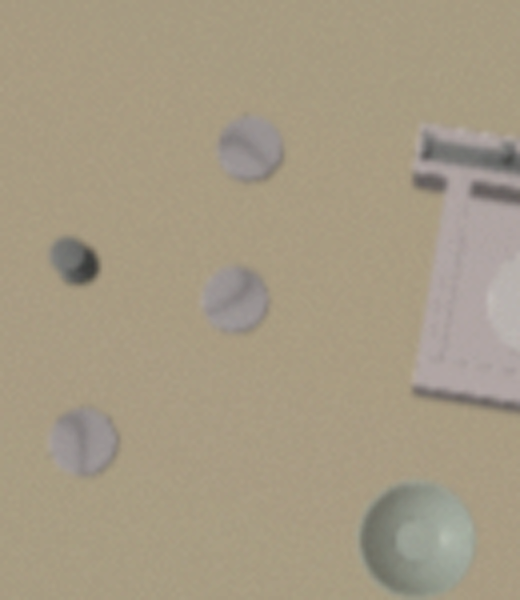

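View pics/c2.png

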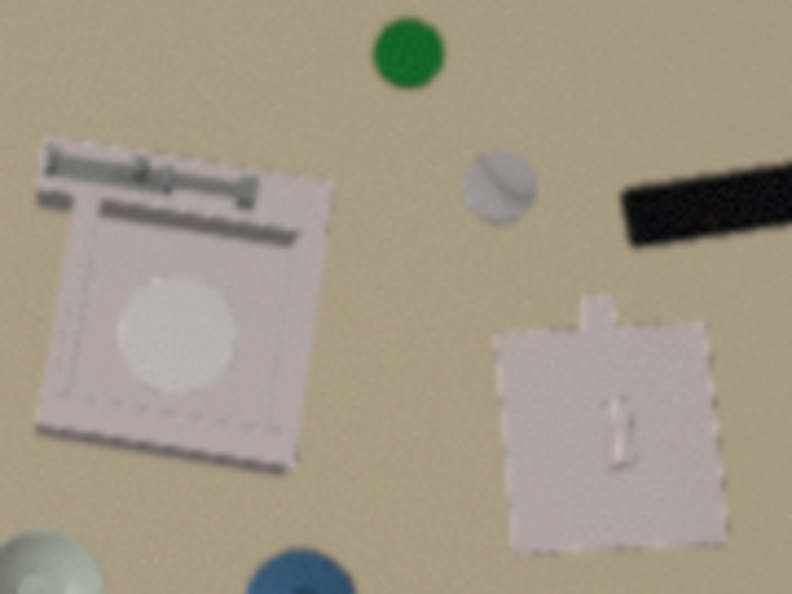

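Both crops confirm four marbled grey discs (the green one is excluded), the plate at c2 (177,334), the bolt shot, and the door with its tongue at c2 (598,296).

```bash
cat >> h.py <<'E'
from scipy.optimize import least_squares
def fit(name,P,U,x0,z=0):
    P=np.array(P,float);U=np.array(U,float)
    def W(p):
        c,s=np.cos(p[2]),np.sin(p[2]);return np.c_[p[0]+c*P[:,0]-s*P[:,1],p[1]+s*P[:,0]+c*P[:,1],P[:,2]]
    r=least_squares(lambda p:np.ravel([proj(name,w) for w in W(p)]-U),x0,x_scale=[10,10,.1])
    return r.x,np.abs(r.fun).max()
E
python3 - <<'E'
from h import *
c1=lambda u,v:(215+(u+.5)/4-.5,125+(v+.5)/4-.5); c2=lambda u,v:(310+(u+.5)/4.4-.5,125+(v+.5)/4.4-.5)
for n,p in dict(A=c1(250,148),B=c1(236,300),C=c1(84,441),D=c2(500,187)).items(): print(n,ray('top',*p,10).round(1))
print('plate',ray('top',*c2(177,334),8).round(1)); print('stopper',ray('top',*c1(66,252),54).round(1))
x,e=fit('top',[(-95,87,77),(-95,-87,77),(104,-87,64),(104,114,64)],[c2(40,425),c2(294,460),c2(332,183),c2(45,138)],[600,0,0]);print('cab',x,e)
c,s=np.cos(x[2]),np.sin(x[2]);print('plate from cab',x[0]-8.5*c,x[1]-8.5*s)
x,e=fit('top',[(77.5,75,5),(77.5,-75,5),(-77.5,-75,5),(-77.5,75,5),(100,12,5),(100,-12,5)],[c2(495,333),c2(705,322),c2(727,543),c2(513,550),c2(584,296),c2(613,296)],[560,-200,0]);print('door',x,e)
print(manip.camera_params('wrist')['mount'])
E
```

```text
A [669.7 195.6  10. ]
B [549.3 203.3  10. ]
C [439.3 316.3  10. ]
D [ 657.3 -262.3   10. ]
plate [549.3 -32.4   8. ]
stopper [577.8 327.6  54. ]
cab [ 5.58565529e+02 -3.47079983e+01 -1.42804754e-01] 1.1887541270993722
plate from cab 550.1520525788725 -33.498279378414175
door [ 4.80748397e+02 -3.36120496e+02  5.29172697e-02] 0.6690011670438594
[[-4.96900257e-04 -2.87448325e-01  9.57796019e-01 -1.42345440e+02]
 [ 9.99999875e-01 -8.82453233e-05  4.92311740e-04 -3.62844192e-01]
 [-5.69931657e-05  9.57796144e-01  2.87448333e-01 -7.29274307e+01]
 [ 0.00000000e+00  0.00000000e+00  0.00000000e+00  1.00000000e+00]]
```

>>> drive_tool:
  deltas: "30 0 0 -0.104 1; 30 0 0 -0.104 1; 20 0 0 -0.104 1; 0 -27 24.5 0 1; 0 -27 24.5 0 1; 0 -27 24.5 0 1; 0 -27 24.5 0 1; 0 -27 24.5 0 1; 0 -27 24.5 0 1; 0 -27 24.5 0 1; 0 -27 20 0 1; 0 0 0 0 1"

```text
time: 1.3
tcp_pos: [436.8, 313.2, 150.6]
tcp_rot: [0.052, 0.705, -0.056, 0.705]
force: [-0.3, 0.1, -0.0]
finger_gap: 85.1
```

```bash
cat >> h.py <<'E'
def go(x,y,z,yaw=None):
    p,R=st(); d=R.T@(np.array([x,y,z])-p); a=np.arctan2(R[1,1],R[0,1]); print('tool delta',d.round(1),'tool-y yaw',round(a,3))
def disc(name,guess,z=10,rad=26,fn='d.png',maxd=60):
    im=cv2.cvtColor(manip.capture(name),cv2.COLOR_RGB2BGR); cv2.imwrite('pics/raw_'+fn,im)
    m=cv2.inRange(cv2.cvtColor(cv2.GaussianBlur(im,(3,3),0),cv2.COLOR_BGR2HSV),(0,0,60),(180,50,255))
    cs,_=cv2.findContours(m,cv2.RETR_EXTERNAL,cv2.CHAIN_APPROX_NONE)
    for c in cs:
        if cv2.contourArea(c)<150: continue
        W=np.array([ray(name,u,v,z)[:2] for u,v in cv2.convexHull(c)[:,0]])
        (x,y),r=cv2.minEnclosingCircle(W.astype(np.float32)); 
        if r<60 and np.hypot(x-guess[0],y-guess[1])<maxd: print('disc',round(x,1),round(y,1),'r',round(r,1),'mean',((W.max(0)+W.min(0))/2).round(1))
E
python3 - <<'E'
from h import *
go(439,316,120)
disc('wrist',(439,316),fn='C.png')
im=cv2.imread('pics/raw_C.png');cv2.imwrite('pics/C.png',im)
E
```

```text
t 1.3 tcp [436.8 313.2 150.6] gap 85.1 F [-0.3  0.1 -0. ]
R [[0.001, 0.152, 0.988], [-0.006, 0.988, -0.152], [-1.0, -0.006, 0.001]]
tool delta [30.6  3.3  1.7] tool-y yaw 1.418
disc 437.2 321.2 r 26.6 mean [437.3 320.9]
```

View pics/C.png

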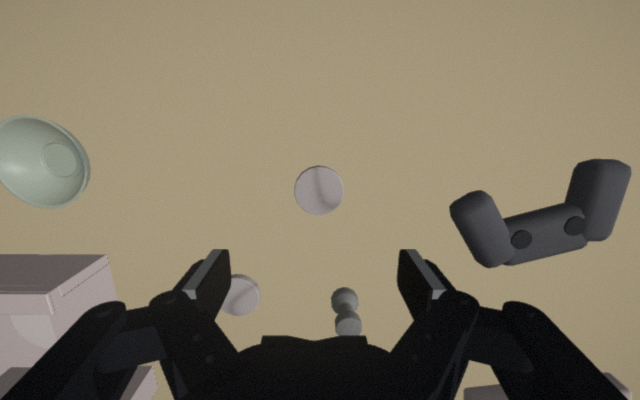

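The wrist view confirms the marbled disc at (319,190), and its measured radius of 26.6 matches. Descending.

>>> drive_tool:
  deltas: "40 3.5 0 0 1; 40 3.3 0 0 1; 30 0 0 0 1; 20 0 0 0 1; 12 0 0 0 1; 8 0 0 0 1; 0 0 0 0 -1; 0 0 0 0 -1; 0 0 0 0 -1; 0 0 0 0 -1; 0 0 0 0 -1; 0 0 0 0 -1"

```text
time: 2.55
tcp_pos: [435.0, 326.9, 3.0]
tcp_rot: [0.051, 0.705, -0.051, 0.706]
force: [-2.0, -1.1, 6.3]
finger_gap: 47.9
```

```bash
python3 - <<'E'
from h import *
st();shot('wrist','w2.png',(120,80,520,400),1.5)
E
```

```text
t 2.55 tcp [435.  326.9   3. ] gap 47.9 F [-2.  -1.1  6.3]
R [[0.001, 0.144, 0.99], [0.001, 0.99, -0.144], [-1.0, 0.001, 0.001]]
```

View pics/w2.png

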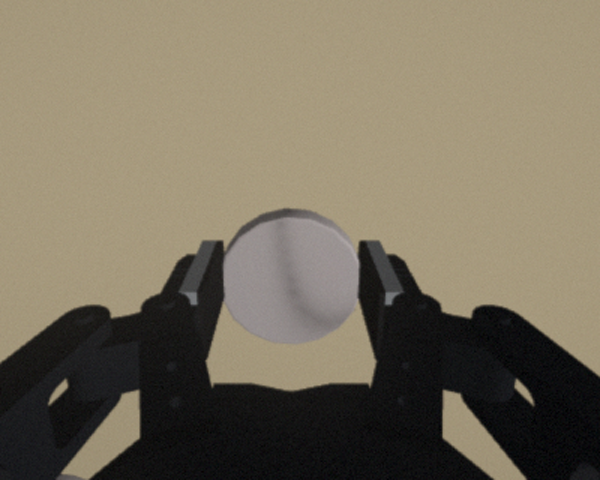

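The disc is held squarely between the pads. Lifting, then over the plate.

>>> drive_tool:
  deltas: "-10 0 0 0 -1; -20 0 0 0 -1; -30 0 0 0 -1; -40 0 0 0 -1; -40 0 0 0 -1; 0 0 0 0 -1; 0 0 0 0 -1"

```text
time: 3.3
tcp_pos: [435.4, 327.1, 143.0]
tcp_rot: [0.052, 0.704, -0.05, 0.706]
force: [0.4, 0.4, -1.0]
finger_gap: 48.0
```

```bash
sed -i "s/^def disc(.*/&\n    Kc=cam(name); global cam0; cam0=cam\n/" h.py
python3 - <<'E'
s=open('h.py').read()
s=s.replace("    Kc=cam(name); global cam0; cam0=cam\n","    K,Rc,c0=cam(name); ray=lambda n,u,v,z:(lambda d:c0+d*(z-c0[2])/d[2])(Rc@np.linalg.inv(K)@np.array([u,v,1.]))\n")
open('h.py','w').write(s)
E
python3 - <<'E'
from h import *
go(550,-33,140)
# where is held disc (bottom z approx?) in wrist image
disc('wrist',manip.get_state()['tcp_pos'],z=manip.get_state()['tcp_pos'][2]+8,fn='h1.png')
E
```

```text
t 3.3 tcp [435.4 327.1 143. ] gap 48.0 F [ 0.4  0.4 -1. ]
R [[0.003, 0.144, 0.99], [0.002, 0.99, -0.144], [-1.0, 0.003, 0.002]]
tool delta [   2.6 -339.8  165.2] tool-y yaw 1.427
disc 440.9 357.1 r 13.6 mean [440.9 358.9]
disc 432.0 296.1 r 13.5 mean [431.8 294.8]
disc 449.2 329.6 r 37.6 mean [449.2 325.3]
```

```bash
python3 - <<'E'
from h import *
p=manip.camera_params('wrist');M=np.array(p['mount']);K,_,_=cam('wrist')
R=np.array([[0.001, 0.144, 0.99], [0.001, 0.99, -0.144], [-1.0, 0.001, 0.001]]);t=np.array([435,326.9,3])
Rc=R@M[:3,:3];c=R@M[:3,3]+t
d=Rc@np.linalg.inv(K)@np.array([313.7,264,1]);X=c+d*(10-c[2])/d[2];print(X,R.T@(X-t),K[0,2])
E
```

```text
[437.73516623 326.17865394  10.        ] [-6.99798618 -0.31326866  2.8186884 ] 313.685017025364
```

>>> drive_tool:
  deltas: "-5 -20 10 0 -1; -5 -30 15 0 -1; -5 -32 16 0 -1; -5 -32 15 0 -1; -5 -32 15 0 -1; -5 -32 15 0 -1; 0 -32 15 0 -1; 0 -32 15 0 -1; 0 -32 15 0 -1; 0 -32 15 0 -1; 0 -30 14 0 -1; 0 -4 5 0 -1"

```text
time: 4.55
tcp_pos: [548.5, -39.7, 169.4]
tcp_rot: [0.052, 0.706, -0.055, 0.704]
force: [0.1, -0.3, -0.0]
finger_gap: 48.0
```

>>> drive_tool:
  deltas: "0 0 0 0 -1; 0 0 0 0 -1"

```text
time: 4.75
tcp_pos: [548.4, -31.8, 170.5]
tcp_rot: [0.051, 0.706, -0.05, 0.705]
force: [-0.6, 1.4, 0.3]
finger_gap: 48.1
```

```bash
python3 - <<'E'
from h import *
go(550,-33,40);shot('wrist','w3.png',None,1.25)
E
```

```text
t 4.75 tcp [548.4 -31.8 170.5] gap 48.1 F [-0.6  1.4  0.3]
R [[-0.002, 0.142, 0.99], [0.001, 0.99, -0.142], [-1.0, 0.001, -0.002]]
tool delta [130.5  -1.1   2. ] tool-y yaw 1.429
```

View pics/w3.png

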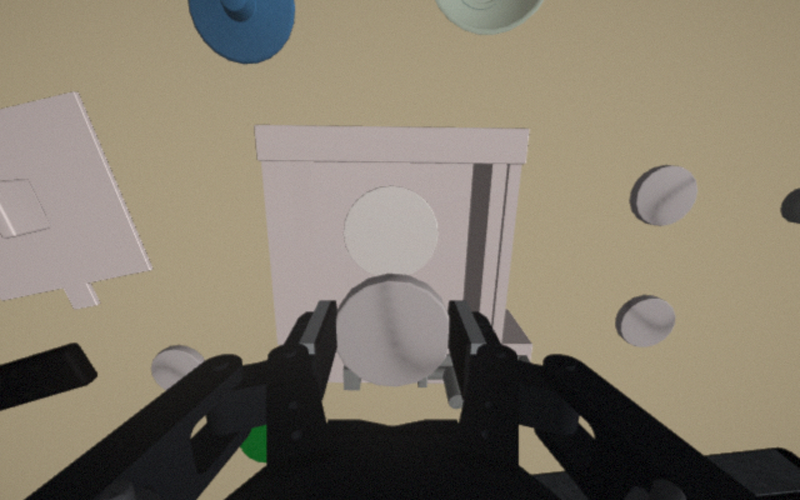

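Wrist view: plate at (391,232), lip corners at (256,125), (529,128), (258,160) and (526,164), held disc at (392,330). Refining the cabinet pose.

```bash
cat > m.py <<'E'
from h import *
s=lambda u,v:((u+.5)/1.25-.5,(v+.5)/1.25-.5)
# pose at capture: state read now (arm settled)
P=[(-95,-87,77),(-95,87,77),(-73,-87,77),(-73,87,77)];U=[s(256,125),s(529,128),s(257,161),s(527,164)]
x,e=fit('wrist',P,U,[558,-34,-.14]);print('cab',x,e)
c,n=np.cos(x[2]),np.sin(x[2]);print('plate from lip',x[0]-8.5*c,x[1]-8.5*n)
print('plate direct',ray('wrist',*s(391,232),8))
p,R=st(); X=ray('wrist',*s(392,330),p[2]+7); print('disc rel tool',R.T@(X-p)); Y=ray('wrist',*s(451,330),p[2]+7);print('r',np.linalg.norm(Y-X))
E
python3 m.py
```

```text
cab [ 5.59381073e+02 -3.38523340e+01 -1.51581814e-01] 1.6874472128402829
plate from lip 550.9785385515557 -32.568817064455146
plate direct [549.10144653 -32.65452286   8.        ]
t 4.8 tcp [548.4 -31.4 170.8] gap 48.2 F [-0.2  0.4 -0.5]
R [[-0.002, 0.141, 0.99], [0.001, 0.99, -0.141], [-1.0, 0.001, -0.002]]
disc rel tool [-7.00519301 -0.41882753  2.75088933]
r 25.13720706097126
```

>>> drive_tool:
  deltas: "25 -1.3 -1.5 0 -1; 30 0 0 0 -1; 30 0 0 0 -1; 30 0 0 0 -1; 20 0 0 0 -1; 12 0 0 0 -1; 8 0 0 0 -1; 4 0 0 0 -1; 0 0 0 0 -1; 0 0 0 0 -1"

```text
time: 5.8
tcp_pos: [548.1, -34.4, 13.0]
tcp_rot: [0.051, 0.705, -0.051, 0.706]
force: [-0.5, 0.2, -1.4]
finger_gap: 48.0
```

>>> drive_tool:
  deltas: "1.5 1.8 -1.4 0 -1; 0 0 0 0 -1; 0 0 0 0 -1"

```text
time: 6.1
tcp_pos: [546.5, -32.3, 11.1]
tcp_rot: [0.051, 0.705, -0.051, 0.705]
force: [0.4, -0.1, 0.3]
finger_gap: 48.5
```

>>> drive_tool:
  deltas: "0 0 0 0 0.5; 0 0 0 0 0.5; 0 0 0 0 0.5; -8 0 0 0 0.5; -20 0 0 0 0.5; -40 0 0 0 1; -40 0 0 0 1; -20 20 -4 0 1; 0 38 -5 0 1; 0 45 -6 0 1; 0 45 -6 0 1; 0 45 -6 0 1"

```text
time: 7.3
tcp_pos: [547.3, 164.0, 139.6]
tcp_rot: [0.051, 0.705, -0.051, 0.706]
force: [0.5, 0.0, -0.1]
finger_gap: 85.4
```

>>> drive_tool:
  deltas: "0 35 -4 0 1; 10 8 -1 0 1; 0 0 0 0 1; 0 0 0 0 1; 0 0 0 0 1"

```text
time: 7.8
tcp_pos: [548.9, 202.9, 128.9]
tcp_rot: [0.051, 0.705, -0.053, 0.705]
force: [-0.2, 0.0, 1.1]
finger_gap: 85.4
```

```bash
python3 - <<'E'
from h import *
disc('wrist',(549,203),fn='B.png'); go(549,203,3)
im=cv2.imread('pics/raw_B.png')
E
```

```text
disc 550.0 204.4 r 26.5 mean [550.1 203.9]
t 7.85 tcp [549.  203.2 129. ] gap 85.3 F [-0.4 -0.3 -0. ]
R [[0.0, 0.146, 0.989], [-0.001, 0.989, -0.146], [-1.0, -0.001, 0.0]]
tool delta [126.  -0.  -0.] tool-y yaw 1.424
```

>>> drive_tool:
  deltas: "40 1 1 0 1; 40 0 0 0 1; 25 0 0 0 1; 14 0 0 0 1; 7 0 0 0 1; 0 0 0 0 1; 0 0 0 0 -1; 0 0 0 0 -1; 0 0 0 0 -1; 0 0 0 0 -1; 0 0 0 0 -1; 0 0 0 0 -1"

```text
time: 9.05
tcp_pos: [550.5, 206.7, 4.8]
tcp_rot: [0.051, 0.705, -0.051, 0.706]
force: [-1.6, -1.8, 9.9]
finger_gap: 48.1
```

>>> drive_tool:
  deltas: "-10 0 0 0 -1; -25 0 0 0 -1; -40 0 0 0 -1; -40 0 0 0 -1; -20 -20 2 0 -1; 0 -38 5 0 -1; 0 -45 6 0 -1; 0 -45 6 0 -1; 0 -45 6 0 -1; 0 -35 5 0 -1; 0 -10 2 0 -1; 0 0 0 0 -1"

```text
time: 10.25
tcp_pos: [547.3, -36.0, 138.3]
tcp_rot: [0.052, 0.705, -0.053, 0.705]
force: [0.8, 0.5, -0.9]
finger_gap: 47.5
```

```bash
cat > held.py <<'E'
# held disc centre in tool frame from wrist picture (pixel of disc via Hough in fixed window)
from h import *
def held(tag):
    K,Rc,c=cam('wrist'); p,R=st()
    im=cv2.cvtColor(manip.capture('wrist'),cv2.COLOR_RGB2GRAY); cv2.imwrite(f'pics/raw_{tag}.png',im)
    w=cv2.GaussianBlur(im[200:330,250:380],(5,5),0)
    h=cv2.HoughCircles(w,cv2.HOUGH_GRADIENT,1.5,200,param1=60,param2=12,minRadius=38,maxRadius=54)
    u,v,r=h[0,0]; u+=250; v+=200
    d=Rc@np.linalg.inv(K)@np.array([u,v,1.]); X=c+d*(p[2]+7-c[2])/d[2]
    q=R.T@(X-p); print('px',u,v,r,'rel tool',q.round(1)); 
    o=R@np.array([0,0,q[2]]); print('TCP target',549.8-o[0],-32.8-o[1],'delta',(R.T@np.array([549.8-o[0]-p[0],-32.8-o[1]-p[1],0])).round(1))
    return im
if __name__=='__main__':
    import sys; held(sys.argv[1])
E
python3 held.py hB
```

```text
t 10.25 tcp [547.3 -36.  138.3] gap 47.5 F [ 0.8  0.5 -0.9]
R [[0.001, 0.147, 0.989], [-0.001, 0.989, -0.147], [-1.0, -0.001, 0.001]]
px 315.25 253.25 46.4 rel tool [-7.   0.5 -3.5]
TCP target 553.2768340367364 -33.31800497193119 delta [0.  3.5 5.5]
```

```bash
python3 - <<'E'
import cv2
im=cv2.imread('pics/raw_hB.png')[160:400,180:450]
cv2.imwrite('pics/hB.png',cv2.resize(im,None,fx=2.4,fy=2.4,interpolation=cv2.INTER_CUBIC))
E
```

```text
(no output)
```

View pics/hB.png

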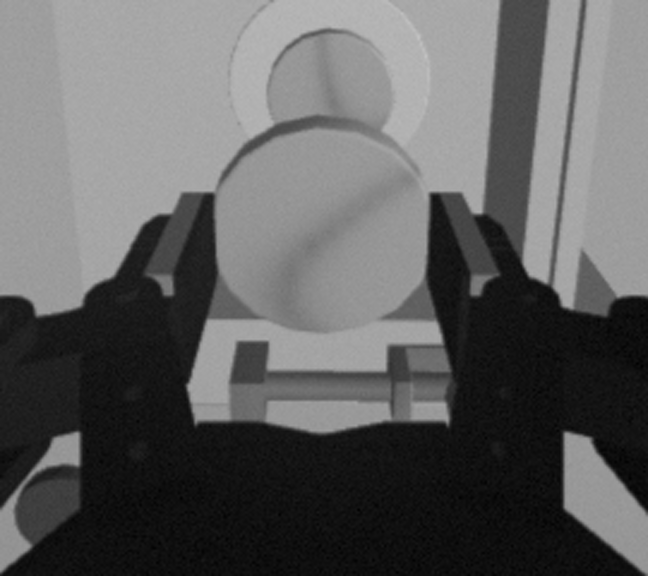

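>>> drive_tool:
  deltas: "30 3.5 3.8 0 -1; 30 0 0 0 -1; 25 0 0 0 -1; 15 0 0 0 -1; 8 0 0 0 -1; 4 0 0 0 -1; 0 0 0 0 -1; 0 0 0 0 -1; 0 0 0 0 -1"

```text
time: 11.2
tcp_pos: [552.2, -30.6, 26.6]
tcp_rot: [0.051, 0.705, -0.051, 0.706]
force: [-0.7, 0.5, -1.0]
finger_gap: 47.6
```

>>> drive_tool:
  deltas: "3 -2.5 -0.2 0 -1; 1 0 0 0 -1; 0 0 0 0 -1; 0 0 0 0 -1"

```text
time: 11.6
tcp_pos: [551.5, -33.4, 22.8]
tcp_rot: [0.051, 0.705, -0.051, 0.706]
force: [-0.7, -0.1, 7.6]
finger_gap: 47.3
```

>>> drive_tool:
  deltas: "0 0 0 0 0.5; 0 0 0 0 0.5; 0 0 0 0 0.5; -10 0 0 0 0.5; -30 0 0 0 1; -40 0 0 0 1; -40 0 0 0 1; -20 0 0 0 1; 0 0 0 0 1; 0 0 0 0 1"

```text
time: 12.6
tcp_pos: [550.8, -33.4, 162.1]
tcp_rot: [0.051, 0.705, -0.051, 0.705]
force: [0.2, -0.5, 0.6]
finger_gap: 85.1
```

```bash
python3 - <<'E'
from h import *
go(669.7,195.6,130);shot('wrist','w4.png',(200,80,460,290),3)
E
```

```text
t 12.6 tcp [550.8 -33.4 162.1] gap 85.1 F [ 0.2 -0.5  0.6]
R [[0.0, 0.143, 0.99], [-0.0, 0.99, -0.143], [-1.0, -0.0, 0.0]]
tool delta [ 32.1 243.7  84.8] tool-y yaw 1.427
```

View pics/w4.png

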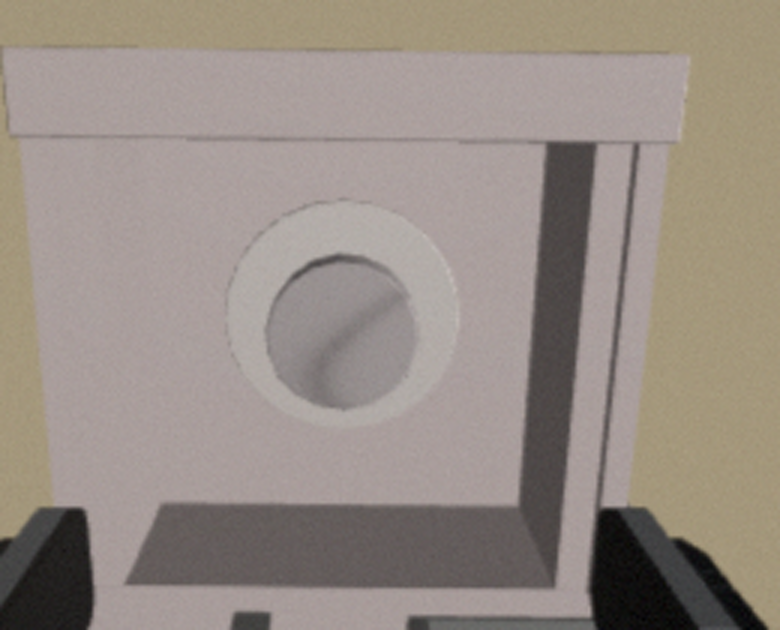

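```bash
python3 - <<'E'
from h import *
s=lambda u,v:(200+(u+.5)/3-.5,80+(v+.5)/3-.5)
c=ray('wrist',*s(343.5,313.5),8);d=ray('wrist',*s(342.5,334.5),28)
print('plate',c,'disc2',d,'diam',ray('wrist',*s(460,313),8)-ray('wrist',*s(227,313),8),'vert',ray('wrist',*s(342,409),28)-ray('wrist',*s(342,260),28))
P=[(-95,-87,77),(-95,87,77),(-73,-87,77),(-73,87,77)];U=[s(3,47),s(690,55),s(10,135),s(682,142)]
print(fit('wrist',P,U,[558,-34,-.14]))
E
```

```text
plate [547.41685055 -32.88013296   8.        ] disc2 [549.80085265 -33.58792799  28.        ] diam [11.86610453 81.97800454  0.        ] vert [50.91884024 -7.37525889  0.        ]
(array([ 5.58310018e+02, -3.46754127e+01, -1.54297455e-01]), np.float64(1.622878205009215))
```

>>> drive_tool:
  deltas: "0 15 5 0 1; 0 30 10 0 1; 0 38 14 0 1; 0 38 14 0 1; 0 38 14 0 1; 0 38 14 0 1; 10 30 10 0 1; 20 14 3 0 1; 0 3 1 0 1; 0 0 0 0 1; 0 0 0 0 1; 0 0 0 0 1"

```text
time: 13.85
tcp_pos: [670.6, 194.8, 132.6]
tcp_rot: [0.051, 0.705, -0.052, 0.706]
force: [-0.3, -0.5, -0.4]
finger_gap: 85.4
```

```bash
python3 - <<'E'
from h import *
disc('wrist',(669,196),fn='A.png'); go(669,196,4)
E
```

```text
disc 670.3 195.8 r 26.6 mean [670.3 195.5]
t 13.9 tcp [670.6 194.9 132.7] gap 85.2 F [-0.9  0.4 -0.3]
R [[0.001, 0.145, 0.989], [-0.0, 0.989, -0.145], [-1.0, -0.0, 0.001]]
tool delta [128.7   0.9  -1.8] tool-y yaw 1.425
```

>>> drive_tool:
  deltas: "40 0.8 -0.4 0 1; 40 0 0 0 1; 25 0 0 0 1; 15 0 0 0 1; 8 0 0 0 1; 0 0 0 0 1; 0 0 0 0 -1; 0 0 0 0 -1; 0 0 0 0 -1; 0 0 0 0 -1; 0 0 0 0 -1; 0 0 0 0 -1"

```text
time: 15.1
tcp_pos: [674.6, 199.2, 10.2]
tcp_rot: [0.053, 0.702, -0.049, 0.709]
force: [0.0, 0.5, 21.9]
finger_gap: 1.1
```

>>> drive_tool:
  deltas: "-15 0 0 0 -1; -30 0 0 0 -1; -40 0 0 0 -1; -40 0 0 0 -1; -20 -20 -7 0 -1; 0 -35 -13 0 -1; 0 -40 -14 0 -1; 0 -40 -14 0 -1; 0 -40 -14 0 -1; 0 -35 -13 0 -1; 0 -25 -8 0 -1; 0 -8 -2 0 -1"

```text
time: 16.3
tcp_pos: [549.1, -35.4, 149.2]
tcp_rot: [0.051, 0.706, -0.053, 0.705]
force: [0.7, 0.1, 0.4]
finger_gap: -0.1
```

>>> drive_tool:
  deltas: "0 0 0 0 -1; 0 0 0 0 -1"

```text
time: 16.5
tcp_pos: [552.0, -29.3, 149.3]
tcp_rot: [0.051, 0.705, -0.049, 0.706]
force: [0.4, 0.2, -0.9]
finger_gap: 0.2
```

```bash
python3 held.py hA;python3 - <<'E'
import cv2
im=cv2.imread('pics/raw_hA.png')[160:400,180:450]
cv2.imwrite('pics/hA.png',cv2.resize(im,None,fx=2.4,fy=2.4,interpolation=cv2.INTER_CUBIC))
E
```

```text
t 16.5 tcp [552.  -29.3 149.3] gap 0.2 F [ 0.4  0.2 -0.9]
R [[0.002, 0.142, 0.99], [0.002, 0.99, -0.142], [-1.0, 0.002, 0.002]]
px 277.75 247.25 39.8 rel tool [ -7.1 -19.1  -7. ]
TCP target 556.7375144906747 -33.79253393802072 delta [ 0.  -3.8  5.3]
```

View pics/hA.png

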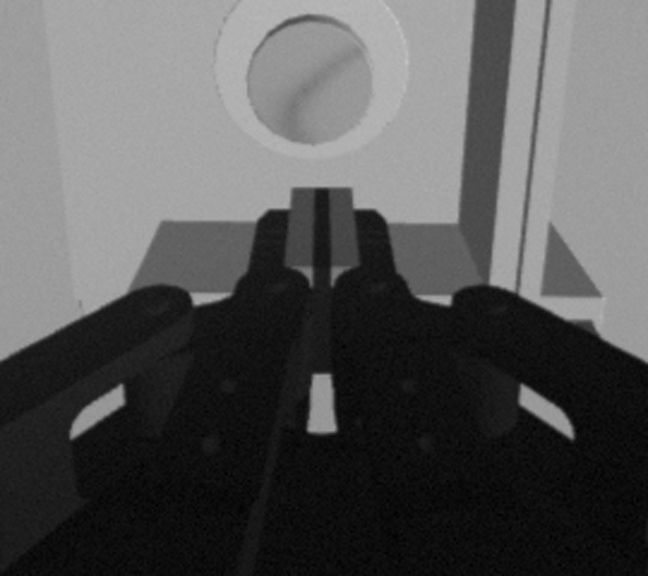

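The fingers closed over the top of A because I stopped about 3 mm too high. I'll go back and redo it lower.

>>> drive_tool:
  deltas: "0 15 5 0 1; 0 30 10 0 1; 0 38 14 0 1; 0 38 14 0 1; 0 38 14 0 1; 0 38 14 0 1; 5 30 9 0 1; 10 12 3 0 1; 0 0 0 0 1; 0 0 0 0 1; 0 0 0 0 1; 0 0 0 0 1"

```text
time: 17.75
tcp_pos: [667.5, 191.2, 134.3]
tcp_rot: [0.051, 0.705, -0.052, 0.705]
force: [0.1, -0.4, 0.0]
finger_gap: 85.4
```

```bash
python3 - <<'E'
from h import *
disc('wrist',(669,196),fn='A2.png'); go(669,196,1)
E
```

```text
disc 671.8 202.3 r 26.5 mean [671.7 202. ]
t 17.8 tcp [667.5 191.6 134.3] gap 85.6 F [-0.3  0.4  0.6]
R [[0.0, 0.145, 0.989], [-0.001, 0.989, -0.145], [-1.0, -0.001, 0.001]]
tool delta [133.3   4.7   0.8] tool-y yaw 1.425
```

>>> drive_tool:
  deltas: "40 6 2.7 0 1; 40 5.2 0 0 1; 25 0 0 0 1; 15 0 0 0 1; 8 0 0 0 1; 5.5 0 0 0 1; 0 0 0 0 1; 0 0 0 0 1; 0 0 0 0 1"

```text
time: 18.7
tcp_pos: [672.4, 204.3, 1.6]
tcp_rot: [0.051, 0.705, -0.051, 0.706]
force: [0.4, 0.3, -0.3]
finger_gap: 85.5
```

>>> drive_tool:
  deltas: "0 0 0 0 -1; 0 0 0 0 -1; 0 0 0 0 -1; 0 0 0 0 -1; 0 0 0 0 -1; 0 0 0 0 -1; -5 0 0 0 -1; -20 0 0 0 -1; -40 0 0 0 -1; -40 0 0 0 -1; -20 0 0 0 -1; 0 0 0 0 -1"

```text
time: 19.9
tcp_pos: [674.3, 205.5, 130.9]
tcp_rot: [0.052, 0.702, -0.049, 0.708]
force: [0.8, 0.0, 0.5]
finger_gap: 48.6
```

>>> drive_tool:
  deltas: "-20 -20 -7 0 -1; 0 -35 -12 0 -1; 0 -40 -14 0 -1; 0 -40 -14 0 -1; 0 -40 -14 0 -1; 0 -35 -12 0 -1; 0 -28 -8 0 -1; 0 -8 -4 0 -1; 0 0 0 0 -1; 0 0 0 0 -1; 0 0 0 0 -1; 0 0 0 0 -1"

```text
time: 21.1
tcp_pos: [552.8, -25.4, 145.3]
tcp_rot: [0.05, 0.705, -0.05, 0.706]
force: [-0.2, 0.3, -0.4]
finger_gap: 48.9
```

```bash
python3 held.py hA2; python3 - <<'E'
import cv2
im=cv2.imread('pics/raw_hA2.png')[160:400,180:450]
cv2.imwrite('pics/hA2.png',cv2.resize(im,None,fx=2.4,fy=2.4,interpolation=cv2.INTER_CUBIC))
E
```

```text
t 21.1 tcp [552.8 -25.4 145.3] gap 48.9 F [-0.2  0.3 -0.4]
R [[0.001, 0.141, 0.99], [0.001, 0.99, -0.141], [-1.0, 0.001, 0.001]]
px 313.75 262.25 46.55 rel tool [-7.  -0.3  1.8]
TCP target 548.0449034236224 -32.5501762513383 delta [-0.  -7.7 -3.7]
```

View pics/hA2.png

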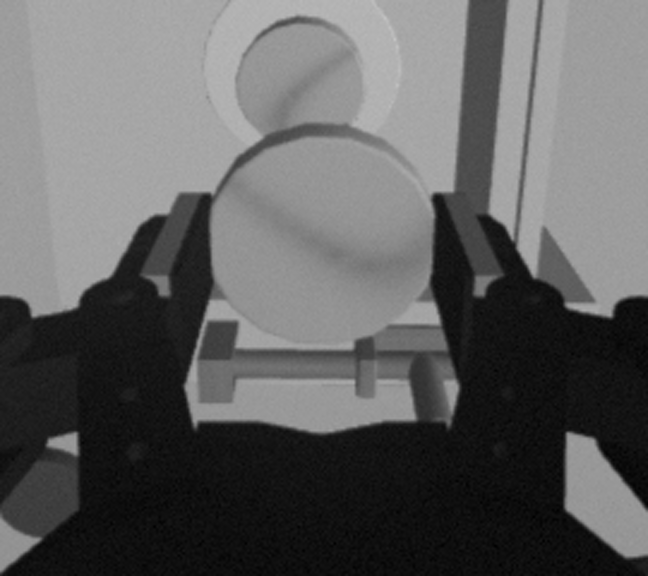

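>>> drive_tool:
  deltas: "25 -4 -3.4 0 -1; 30 -3.9 0 0 -1; 25 0 0 0 -1; 17 0 0 0 -1; 10 0 0 0 -1; 4 0 0 0 -1; 0 0 0 0 -1; 0 0 0 0 -1; 0 0 0 0 -1"

```text
time: 22.05
tcp_pos: [548.3, -34.6, 35.1]
tcp_rot: [0.051, 0.705, -0.051, 0.706]
force: [-0.7, 0.8, -0.8]
finger_gap: 48.6
```

>>> drive_tool:
  deltas: "2 1.8 0 0 -1; 1.5 0 0 0 -1; 0 0 0 0 -1; 0 0 0 0 -1; 0 0 0 0 -1"

```text
time: 22.55
tcp_pos: [547.9, -32.8, 30.8]
tcp_rot: [0.051, 0.705, -0.051, 0.705]
force: [-0.5, 0.4, -1.3]
finger_gap: 48.8
```

>>> drive_tool:
  deltas: "1 0 0 0 -1; 0.5 0 0.4 0 -1; 0 0 0 0 -1; 0 0 0 0 -1"

```text
time: 22.95
tcp_pos: [548.1, -32.9, 29.3]
tcp_rot: [0.051, 0.705, -0.051, 0.705]
force: [-0.1, -0.0, 1.1]
finger_gap: 49.1
```

>>> drive_tool:
  deltas: "0 0 0 0 0.5; 0 0 0 0 0.5; 0 0 0 0 0.5; -8 0 0 0 0.5; -30 0 0 0 1; -40 0 0 0 1; -30 0 0 0 1; -5 -20 13 0 1; 0 -35 23 0 1; 0 -40 27 0 1; 0 -40 27 0 1; 0 -35 24 0 1"

```text
time: 24.15
tcp_pos: [637.1, -220.6, 143.0]
tcp_rot: [0.051, 0.705, -0.052, 0.705]
force: [0.3, -0.3, -0.6]
finger_gap: 85.4
```

>>> drive_tool:
  deltas: "0 -30 20 0 1; 5 -11 7 0 1; 5 0 0 0 1; 0 0 0 0 1; 0 0 0 0 1; 0 0 0 0 1"

```text
time: 24.75
tcp_pos: [657.7, -260.0, 132.8]
tcp_rot: [0.05, 0.705, -0.05, 0.705]
force: [-0.2, 0.8, -0.3]
finger_gap: 85.5
```

```bash
python3 - <<'E'
from h import *
disc('wrist',(657,-262),fn='D.png',maxd=40); go(657,-262,1)
E
```

```text
disc 658.9 -263.0 r 26.6 mean [ 659.  -263.2]
t 24.8 tcp [ 657.7 -260.3  132.8] gap 85.4 F [ 0.1 -0.1 -1. ]
R [[0.0, 0.141, 0.99], [0.001, 0.99, -0.141], [-1.0, 0.001, 0.0]]
tool delta [131.8  -1.8  -0.5] tool-y yaw 1.429
```

>>> drive_tool:
  deltas: "40 -2.6 1.4 0 1; 40 0 0 0 1; 25 0 0 0 1; 15 0 0 0 1; 8 0 0 0 1; 4 0 0 0 1; 0 0 0 0 1; 0 0 0 0 1; 0 0 0 0 1"

```text
time: 25.7
tcp_pos: [659.5, -264.9, 1.5]
tcp_rot: [0.051, 0.705, -0.051, 0.706]
force: [-0.4, 0.5, 0.6]
finger_gap: 85.0
```

>>> drive_tool:
  deltas: "0 0 0 0 -1; 0 0 0 0 -1; 0 0 0 0 -1; 0 0 0 0 -1; 0 0 0 0 -1; 0 0 0 0 -1; -5 0 0 0 -1; -20 0 0 0 -1; -40 0 0 0 -1; -40 0 0 0 -1; -30 0 0 0 -1; -10 0 0 0 -1"

```text
time: 26.9
tcp_pos: [661.2, -265.0, 150.9]
tcp_rot: [0.05, 0.702, -0.051, 0.708]
force: [0.5, -0.1, -0.2]
finger_gap: 49.1
```

>>> drive_tool:
  deltas: "0 20 -14 0 -1; 0 35 -23 0 -1; 0 40 -27 0 -1; 0 40 -27 0 -1; 0 35 -23 0 -1; 0 30 -20 0 -1; 0 14 -9 0 -1; 0 0 0 0 -1; 0 0 0 0 -1; 0 0 0 0 -1; 0 0 0 0 -1"

```text
time: 28.0
tcp_pos: [548.2, -34.1, 145.1]
tcp_rot: [0.052, 0.705, -0.052, 0.705]
force: [0.1, 0.1, -0.4]
finger_gap: 48.3
```

```bash
python3 held.py hD; python3 - <<'E'
import cv2
im=cv2.imread('pics/raw_hD.png')[160:400,180:450]
cv2.imwrite('pics/hD.png',cv2.resize(im,None,fx=2.4,fy=2.4,interpolation=cv2.INTER_CUBIC))
E
```

```text
t 28.0 tcp [548.2 -34.1 145.1] gap 48.3 F [ 0.1  0.1 -0.4]
R [[0.0, 0.146, 0.989], [-0.001, 0.989, -0.146], [-1.0, -0.001, 0.0]]
px 313.75 256.25 46.55 rel tool [-7.  -0.3 -1.8]
TCP target 551.5444322779415 -33.05744536003827 delta [-0.   1.5  3.2]
```

View pics/hD.png

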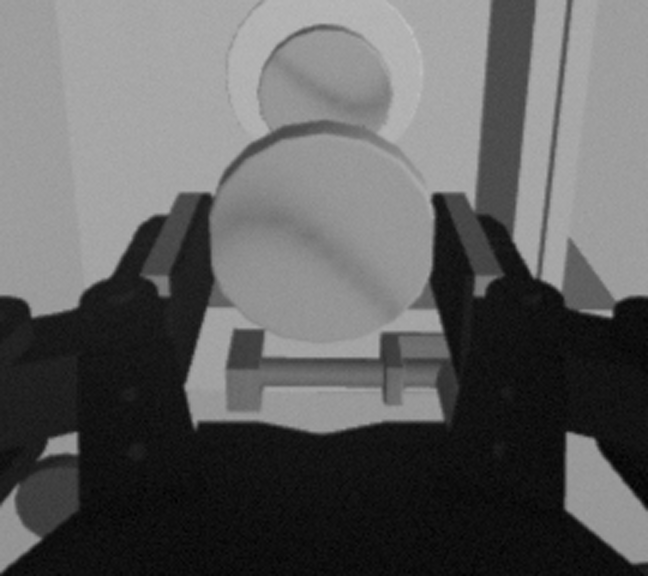

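>>> drive_tool:
  deltas: "25 1.4 0.9 0 -1; 30 0 0 0 -1; 25 0 0 0 -1; 14 0 0 0 -1; 7 0 0 0 -1; 2 0 0 0 -1; 0 0 0 0 -1; 0 0 0 0 -1; 0 0 0 0 -1"

```text
time: 28.95
tcp_pos: [549.5, -31.2, 43.1]
tcp_rot: [0.051, 0.705, -0.051, 0.706]
force: [-0.4, 0.7, -0.4]
finger_gap: 49.0
```

>>> drive_tool:
  deltas: "2 -1.7 -0.3 0 -1; 1 0 0 0 -1; 0 0 0 0 -1; 0 0 0 0 -1; 0 0 0 0 -1"

```text
time: 29.45
tcp_pos: [548.3, -32.8, 39.3]
tcp_rot: [0.051, 0.705, -0.051, 0.705]
force: [0.1, 0.0, 0.3]
finger_gap: 48.8
```

>>> drive_tool:
  deltas: "0 0 0.8 0 -1; 0 0 0 0 -1; 0 0 0 0 0.5; 0 0 0 0 0.5; 0 0 0 0 0.5; -10 0 0 0 0.5; -30 0 0 0 0.5; -40 0 0 0 0.5; -40 0 0 0 0.5; -10 0 0 0 0; 0 0 0 0 -0.3; 0 0 0 0 -0.3"

```text
time: 30.65
tcp_pos: [548.4, -33.2, 168.7]
tcp_rot: [0.051, 0.706, -0.051, 0.705]
force: [-0.8, -0.4, 0.1]
finger_gap: 30.0
```

```bash
python3 - <<'E'
from h import *
c,s=np.cos(-.147),np.sin(-.147)
kx,ky=558.0+84*c-36*s,-34.0+84*s+36*c;print('knob',kx,ky)
go(kx,ky,91);shot('wrist','w5.png',None,1.25);print(proj('wrist',(kx,ky,110))*1.25)
E
```

```text
knob 646.3670165881902 -10.691838783324826
t 30.65 tcp [548.4 -33.2 168.7] gap 30.0 F [-0.8 -0.4  0.1]
R [[-0.001, 0.143, 0.99], [-0.0, 0.99, -0.144], [-1.0, -0.001, -0.001]]
tool delta [77.6 36.4 93.8] tool-y yaw 1.427
[446.44646087 402.9872522 ]
```

View pics/w5.png

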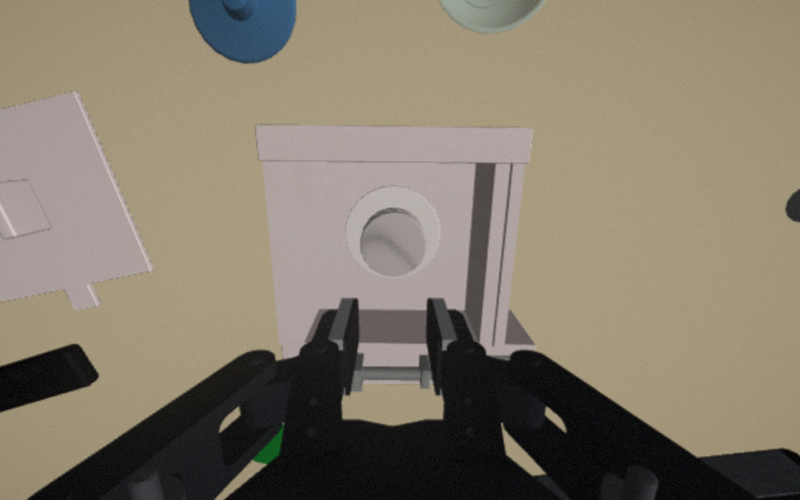

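Wrist view: stack top at (393,243) concentric with the plate at (393,232), given the perspective, and no coasters left on the stand. Next is the bolt knob.

>>> drive_tool:
  deltas: "0 5 15 0 0; 0 8 25 0 0; 0 8 25 0 0; 0 8 18 0 0; 10 7.5 11 0 0; 20 0 0 0 0; 20 0 0 0 0; 15 0 0 0 0; 8 0 0 0 0; 2 0 0 0 0; 0 0 0 0 0; 0 0 0 0 0"

```text
time: 31.9
tcp_pos: [648.0, -10.1, 95.1]
tcp_rot: [0.051, 0.705, -0.051, 0.706]
force: [-0.4, 0.3, -0.3]
finger_gap: 42.8
```

```bash
python3 - <<'E'
from h import *
go(646.4,-10.7,92);shot('wrist','w6.png',(140,150,500,400),2)
E
```

```text
t 31.9 tcp [648.  -10.1  95.1] gap 42.8 F [-0.4  0.3 -0.3]
R [[0.002, 0.143, 0.99], [0.0, 0.99, -0.143], [-1.0, 0.0, 0.002]]
tool delta [ 3.1 -0.8 -1.5] tool-y yaw 1.427
```

View pics/w6.png

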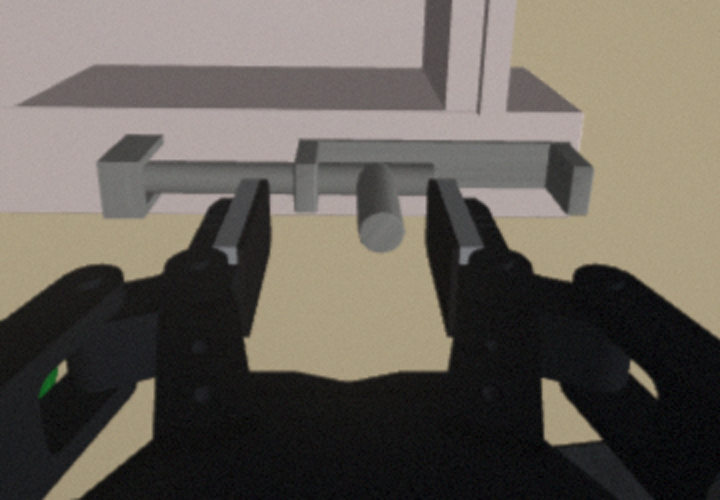

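```bash
python3 - <<'E'
from h import *
k=ray('wrist',330.5,266,110);print(k)
c,s=np.cos(-.147),np.sin(-.147);d=k[:2]-np.array([558.,-34]);print('cab',c*d[0]+s*d[1],-s*d[0]+c*d[1])
for a,n,e in((122,150,'keeper'),(308,160,'strap1'),(572,160,'strap2')):
  q=ray('wrist',140+a/2,150+n/2,86)[:2]-np.array([558.,-34]);print(e,c*q[0]+s*q[1],-s*q[0]+c*q[1])
E
```

```text
[648.79962546  -2.02828274 110.        ]
cab 85.1374120207432 44.92642611485924
keeper 72.77621424861466 -27.89509762436578
strap1 75.70374456083672 25.148934628668123
strap2 75.48839963295181 100.96600350693278
```

>>> drive_tool:
  deltas: "2 3 0 0 0; 0 2.5 -1 0 -0.2; 0 0 0 0 -1; 0 0 0 0 -1; 0 0 0 0 -1; 0 0 0 0 -1; 0 0 0 0 -1; 0 0 0 0 -1"

```text
time: 32.75
tcp_pos: [647.2, -4.2, 92.6]
tcp_rot: [0.051, 0.705, -0.051, 0.705]
force: [-2.2, 2.1, 5.2]
finger_gap: 9.2
```

Gripped. The keeper and straps land at the expected cabinet coordinates, so the cabinet pose is confirmed. Drawing the bolt.

>>> drive_tool:
  deltas: "0 4 0 0 -1; 0 7 0 0 -1; 0 8 0 0 -1; 0 8 0 0 -1; 0 8 0 0 -1; 0 7 0 0 -1; 0 3 0 0 -1; 0 0 0 0 -1; 0 0 0 0 -1; 0 0 0 0 -1"

```text
time: 33.75
tcp_pos: [654.0, 39.5, 92.6]
tcp_rot: [0.051, 0.705, -0.051, 0.706]
force: [-0.9, 0.9, 5.0]
finger_gap: 9.1
```

```bash
cat > cb.py <<'E'
from h import *
def cab(p):
    c,s=np.cos(-.147),np.sin(-.147);d=np.array(p[:2])-np.array([558.,-34]);return np.round([c*d[0]+s*d[1],-s*d[0]+c*d[1]],1)
if __name__=='__main__':
    p,R=st();print('cab',cab(p))
E
python3 cb.py
```

```text
t 33.75 tcp [654.   39.5  92.6] gap 9.1 F [-0.9  0.9  5. ]
R [[0.001, 0.144, 0.99], [-0.0, 0.99, -0.144], [-1.0, -0.0, 0.001]]
cab [84.2 86.8]
```

>>> drive_tool:
  deltas: "0 3 0 0 -1; 0 3 0 0 -1; 0 2 0 0 -1; 0 1 0 0 -1; 0 0 0 0 -1; 0 0 0 0 -1; 0 0 0 0 -1"

```text
time: 34.45
tcp_pos: [654.6, 43.5, 92.5]
tcp_rot: [0.049, 0.706, -0.054, 0.705]
force: [-2.4, -5.4, 7.7]
finger_gap: 9.0
```

```bash
python3 cb.py
```

```text
t 34.45 tcp [654.6  43.5  92.5] gap 9.0 F [-2.4 -5.4  7.7]
R [[-0.001, 0.146, 0.989], [-0.007, 0.989, -0.146], [-1.0, -0.007, -0.0]]
cab [84.2 90.9]
```

>>> drive_tool:
  deltas: "0 -1 0 0 0; 0 0 0 0 0.3; 0 0 0 0 0.3; -10 0 0 0 0.3; -30 0 0 0 0.3; -40 0 0 0 0.3; -30 -20 -6 0 0.3; 0 -35 -10 0 0; 0 -40 -12 0 0; 0 -42 -12 0 0; 0 -42 -12 0 0; 0 -42 -12 0 0"

```text
time: 35.65
tcp_pos: [559.3, -162.9, 203.1]
tcp_rot: [0.051, 0.705, -0.051, 0.706]
force: [0.4, -1.2, -0.7]
finger_gap: 42.7
```

>>> drive_tool:
  deltas: "0 -42 -12 0 0; 0 -42 -12 0 0; 0 -40 -12 0 0; 0 -36 -10 0 0; 0 -20 -7 -0.1 0; 0 0 0 -0.1 0; 0 0 0 0 0; 0 0 0 0 0; 0 0 0 0 0"

```text
time: 36.55
tcp_pos: [482.2, -331.3, 202.6]
tcp_rot: [-0.02, 0.707, 0.02, 0.707]
force: [-0.3, 0.7, 0.6]
finger_gap: 42.8
```

```bash
python3 - <<'E'
from h import *
go(480.7,-336.1,8);shot('wrist','w7.png',None,1.25)
E
```

```text
t 36.55 tcp [ 482.2 -331.3  202.6] gap 42.8 F [-0.3  0.7  0.6]
R [[0.001, -0.056, 0.998], [0.0, 0.998, 0.056], [-1.0, 0.0, 0.001]]
tool delta [194.6  -4.7  -1.9] tool-y yaw 1.627
```

View pics/w7.png

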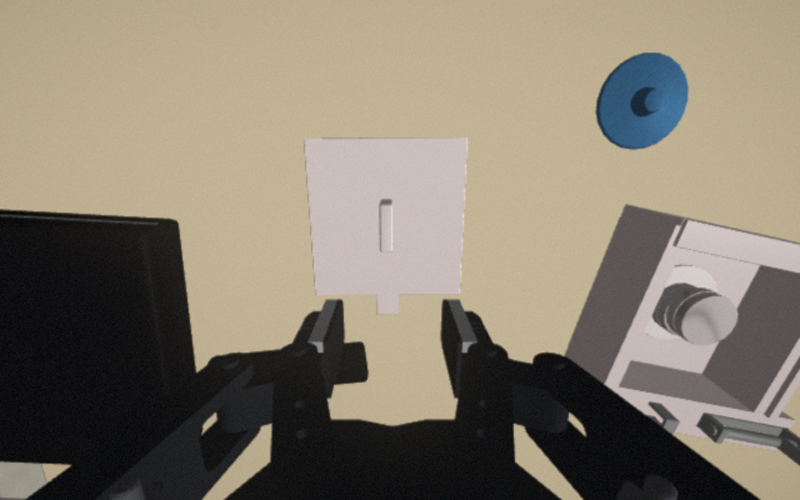

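Door seen square at corners (305,139), (468,139), (461,293) and (316,294), fin at (386,226), tongue at (388,313).

```bash
python3 - <<'E'
from h import *
s=lambda u,v:((u+.5)/1.25-.5,(v+.5)/1.25-.5)
x,e=fit('wrist',[(-77.5,-75,5),(-77.5,75,5),(77.5,75,5),(77.5,-75,5),(100,-12,5),(100,12,5)],[s(305,139),s(468,139),s(461,293),s(316,294),s(377,313),s(399,313)],[480,-336,.05]);print(x,e)
go(x[0],x[1],8)
E
```

```text
[ 4.81036398e+02 -3.36463684e+02  6.16819296e-02] 1.5500596837506464
t 36.6 tcp [ 482.1 -331.4  202.6] gap 42.4 F [-0.5  0.3 -1.2]
R [[0.0, -0.057, 0.998], [0.0, 0.998, 0.057], [-1.0, 0.0, 0.0]]
tool delta [194.5  -5.   -1.5] tool-y yaw 1.627
```

>>> drive_tool:
  deltas: "30 -2.5 -1.5 0 0; 40 -2.5 0 0 0; 40 0 0 0 0; 40 0 0 0 0; 25 0 0 0 0; 11 0 0 0 0; 5 0 0 0 0; 0 0 0 0 0; 0 0 0 0 0; 0 0 0 0 0"

```text
time: 37.6
tcp_pos: [481.1, -337.8, 12.6]
tcp_rot: [-0.02, 0.706, 0.019, 0.708]
force: [0.6, -0.7, -0.3]
finger_gap: 42.6
```

>>> drive_tool:
  deltas: "2 0 0 0 0; 0 0 0 0 -1; 0 0 0 0 -1; 0 0 0 0 -1; 0 0 0 0 -1; 0 0 0 0 -1; 0 0 0 0 -1; -10 0 0 0 -1; -20 0 0 0 -1; -20 0 0 0 -1; 0 0 0 0 -1; 0 0 0 0 -1"

```text
time: 38.8
tcp_pos: [480.1, -337.4, 59.2]
tcp_rot: [-0.02, 0.707, 0.02, 0.707]
force: [0.8, -0.6, -1.5]
finger_gap: 10.8
```

>>> drive_tool:
  deltas: "-25 0 0 0.1 -1; -25 0 0 0.105 -1; -20 15 2 0 -1; 0 28 3 0 -1; 0 33 4 0 -1; 0 35 4 0 -1; 0 35 4 0 -1; 0 35 4 0 -1; 0 35 4 0 -1; 0 33 4 0 -1; 0 28 3 0 -1; 0 20 3 0 -1"

```text
time: 40.0
tcp_pos: [558.5, -45.9, 128.1]
tcp_rot: [0.052, 0.706, -0.051, 0.704]
force: [-0.1, -0.5, -2.8]
finger_gap: 11.4
```

>>> drive_tool:
  deltas: "0 12 2 0 -1; 0 2.5 1.5 0 -1; 0 0 0 0 -1; 0 0 0 0 -1; 0 0 0 0 -1"

```text
time: 40.5
tcp_pos: [564.1, -36.8, 129.1]
tcp_rot: [0.053, 0.705, -0.054, 0.705]
force: [0.2, -0.0, -1.0]
finger_gap: 11.0
```

```bash
python3 - <<'E'
from h import *
go(564.7,-35.0,97)
shot('wrist','w8.png',None,1.25); shot('scene','s8.png',(230,170,330,270),5)
a=cv2.imread('pics/raw_w8.png');b=cv2.imread('pics/s8.png')
cv2.imwrite('pics/m8.png',np.hstack([cv2.resize(a,(480,300)),cv2.resize(b,(300,300))]))
E
```

```text
t 40.5 tcp [564.1 -36.8 129.1] gap 11.0 F [ 0.2 -0.  -1. ]
R [[-0.001, 0.151, 0.989], [-0.001, 0.989, -0.151], [-1.0, -0.001, -0.001]]
tool delta [32.1  1.9  0.4] tool-y yaw 1.42
```

View pics/m8.png

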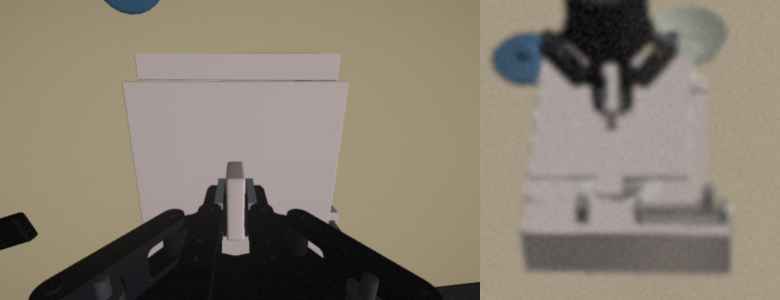

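The wrist view shows the door in line with the lip and its straight edge just clear of it. Lowering until the +x edge rests on the straps.

>>> drive_tool:
  deltas: "12 1.7 0.4 0 -1; 10 0 0 0 -1; 6 0 0 0 -1; 2 0 0 0 -1; 0 0 0 0 -1; 0 0 0 0 -1; 0 0 0 0 -1"

```text
time: 41.3
tcp_pos: [565.5, -33.3, 99.6]
tcp_rot: [0.053, 0.705, -0.052, 0.705]
force: [-0.3, -0.6, -2.1]
finger_gap: 10.9
```

>>> drive_tool:
  deltas: "2 0 0 0 -1; 2 0 0 0 -1; 1 0 0 0 -1; 0 0 0 0 -1; 0 0 0 0 -1"

```text
time: 41.8
tcp_pos: [565.3, -33.1, 95.3]
tcp_rot: [0.052, 0.705, -0.052, 0.705]
force: [-3.1, 1.0, 7.1]
finger_gap: 11.0
```

```bash
python3 cb.py; python3 -c "
from h import *
print(manip.get_state()['wrist_torque'])"
```

```text
t 41.8 tcp [565.3 -33.1  95.3] gap 11.0 F [-3.1  1.   7.1]
R [[0.001, 0.148, 0.989], [-0.0, 0.989, -0.148], [-1.0, 0.0, 0.001]]
cab [7.1 2. ]
[-0.18375173  0.22814772 -0.1485661 ]
```

>>> drive_tool:
  deltas: "2 -1.5 0 0 -1; 2 0 0 0 -1; 2 0 0 0 -1; 1 0 0 0 -1; 0 0 0 0 -1; 0 0 0 0 -1"

```text
time: 42.4
tcp_pos: [563.4, -33.0, 88.1]
tcp_rot: [0.052, 0.706, -0.051, 0.704]
force: [-6.5, 3.9, 9.7]
finger_gap: 11.0
```

```bash
cat > tilt.py <<'E'
# door's -x edge in wrist picture: report lip/door edge rows along the middle columns
from h import *
import sys
K,Rc,c=cam('wrist'); p,R=st()
g=cv2.cvtColor(manip.capture('wrist'),cv2.COLOR_RGB2GRAY); cv2.imwrite('pics/raw_%s.png'%sys.argv[1],g)
prof=cv2.GaussianBlur(g,(1,5),0)[40:200,230:290].astype(float).mean(1); d=np.diff(prof)
print([(i+40,round(d[i],1)) for i in range(len(d)) if abs(d[i])>2])
for n in((-95,0,77),(-73,0,77),(-73,0,73)):
  a,s=np.cos(-.148),np.sin(-.148);W=[558.3+a*n[0]-s*n[1],-34+s*n[0]+a*n[1],n[2]];print(n,proj('wrist',W).round(1))
from cb import cab; print('cab',cab(p),manip.get_state()['wrist_torque'])
E
python3 tilt.py t1
```

```text
t 42.4 tcp [563.4 -33.   88.1] gap 11.0 F [-6.5  3.9  9.7]
R [[-0.002, 0.146, 0.989], [0.001, 0.989, -0.146], [-1.0, 0.001, -0.002]]
[(59, np.float64(2.1)), (60, np.float64(4.0)), (61, np.float64(3.8)), (62, np.float64(2.2)), (103, np.float64(-6.4)), (104, np.float64(-10.5)), (105, np.float64(-4.6)), (106, np.float64(7.4)), (107, np.float64(10.6)), (108, np.float64(5.0)), (111, np.float64(-2.1)), (112, np.float64(-5.5)), (113, np.float64(-5.3)), (115, np.float64(6.7)), (116, np.float64(4.9))]
(-95, 0, 77) [311.   58.1]
(-73, 0, 77) [311.1 105.4]
(-73, 0, 73) [311.1 105.6]
cab [5.2 1.8] [ 0.3730211   0.72481186 -0.06446261]
```

>>> drive_tool:
  deltas: "1 -1 0 0 -1; 1 0 0 0 -1; 0 0 0 0 -1; 0 0 0 0 -1; 0 0 0 0 -1"

```text
time: 42.95
tcp_pos: [563.1, -33.3, 86.2]
tcp_rot: [0.052, 0.706, -0.051, 0.704]
force: [-6.7, 5.6, 9.9]
finger_gap: 11.0
```

```bash
python3 tilt.py t2
```

```text
t 42.95 tcp [563.1 -33.3  86.2] gap 11.0 F [-6.7  5.6  9.9]
R [[-0.002, 0.146, 0.989], [0.002, 0.989, -0.146], [-1.0, 0.002, -0.002]]
[(59, np.float64(3.9)), (60, np.float64(5.6)), (61, np.float64(3.6)), (103, np.float64(-4.6)), (104, np.float64(-9.2)), (105, np.float64(-6.8)), (106, np.float64(3.3)), (107, np.float64(9.8)), (108, np.float64(7.3)), (109, np.float64(2.3)), (114, np.float64(-2.9)), (115, np.float64(-2.6)), (117, np.float64(3.8)), (118, np.float64(2.8))]
(-95, 0, 77) [311.8  57.9]
(-73, 0, 77) [311.8 105.8]
(-73, 0, 73) [311.8 106. ]
cab [5.  1.4] [ 0.61231237  0.83368765 -0.04624344]
```

>>> drive_tool:
  deltas: "0 0 -2 0 -1; 0 0 -3 0 -1; 0 0 -3 0 -1; 0 0 0 0 -1; 0 0 0 0 -1; 0 0 0 0 -1"

```text
time: 43.6
tcp_pos: [557.5, -34.5, 85.6]
tcp_rot: [0.053, 0.705, -0.052, 0.706]
force: [1.0, 0.6, 5.3]
finger_gap: 10.9
```

```bash
python3 tilt.py t3
```

```text
t 43.6 tcp [557.5 -34.5  85.6] gap 10.9 F [1.  0.6 5.3]
R [[0.001, 0.148, 0.989], [0.0, 0.989, -0.148], [-1.0, 0.0, 0.001]]
[(69, np.float64(-2.5)), (71, np.float64(4.5)), (72, np.float64(6.6)), (73, np.float64(4.1)), (114, np.float64(-3.3)), (115, np.float64(-7.2)), (116, np.float64(-6.0)), (117, np.float64(2.2)), (118, np.float64(8.4)), (119, np.float64(6.6)), (120, np.float64(2.5))]
(-95, 0, 77) [315.5  69.7]
(-73, 0, 77) [315.4 116.9]
(-73, 0, 73) [315.3 116.8]
cab [-0.4 -0.5] [-0.00645135 -0.68117171  0.12271841]
```

>>> drive_tool:
  deltas: "0 0 -2 0 -1; 0 0 -2.5 0 -1; 0 0 -2.5 0 -1; 0 0 0 0 -1; 0 0 0 0 -1; 0 0 0 0 -1"

```text
time: 44.25
tcp_pos: [549.2, -33.7, 84.8]
tcp_rot: [0.053, 0.706, -0.053, 0.705]
force: [-0.7, -0.9, -1.2]
finger_gap: 10.9
```

```bash
python3 tilt.py t4
```

```text
t 44.25 tcp [549.2 -33.7  84.8] gap 10.9 F [-0.7 -0.9 -1.2]
R [[-0.002, 0.148, 0.989], [-0.0, 0.989, -0.148], [-1.0, -0.0, -0.002]]
[(87, np.float64(-2.5)), (89, np.float64(4.5)), (90, np.float64(6.9)), (91, np.float64(4.1)), (131, np.float64(-5.1)), (132, np.float64(-8.1)), (133, np.float64(-2.7)), (134, np.float64(6.7)), (135, np.float64(8.7)), (136, np.float64(4.0))]
(-95, 0, 77) [316.2  87.3]
(-73, 0, 77) [316.1 133.1]
(-73, 0, 73) [316.1 132.6]
cab [-8.7 -1. ] [ 0.00012025 -0.03571074 -0.03906106]
```

Free of the straps, and the edge is under the lip (only the lip's own lines are seen). Lowering the tongue end.

>>> drive_tool:
  deltas: "2 0.8 0 0 -1; 2 0 0 0 -1; 2 0 0 0 -1; 2 0 0 0 -1; 1.5 0 0 0 -1; 0 0 0 0 -1; 0 0 0 0 -1"

```text
time: 45.0
tcp_pos: [552.6, -33.2, 77.0]
tcp_rot: [0.053, 0.703, -0.053, 0.707]
force: [2.9, -1.6, 6.9]
finger_gap: 11.0
```

```bash
python3 tilt.py t5
```

```text
t 45.0 tcp [552.6 -33.2  77. ] gap 11.0 F [ 2.9 -1.6  6.9]
R [[0.005, 0.149, 0.989], [-0.0, 0.989, -0.149], [-1.0, 0.0, 0.005]]
[(78, np.float64(-2.5)), (80, np.float64(4.2)), (81, np.float64(6.8)), (82, np.float64(4.2)), (125, np.float64(-4.6)), (126, np.float64(-7.9)), (127, np.float64(-3.4)), (128, np.float64(5.6)), (129, np.float64(8.2)), (130, np.float64(4.0))]
(-95, 0, 77) [314.2  78.4]
(-73, 0, 77) [314.2 127.6]
(-73, 0, 73) [314.2 127.2]
cab [-5.4  0.1] [-0.2022099  -0.11167398  0.05254814]
```

>>> drive_tool:
  deltas: "1.5 0 0 0 -1; 1.5 0 0 0 -1; 1 0 0 0 -1; 0 0 0 0 -1; 0 0 0 0 -1; 0 0 0 0 -1"

```text
time: 45.65
tcp_pos: [554.1, -33.4, 73.6]
tcp_rot: [0.053, 0.702, -0.053, 0.708]
force: [5.0, -2.3, 9.2]
finger_gap: 10.8
```

```bash
python3 tilt.py t6
```

```text
t 45.65 tcp [554.1 -33.4  73.6] gap 10.8 F [ 5.  -2.3  9.2]
R [[0.008, 0.149, 0.989], [-0.0, 0.989, -0.149], [-1.0, 0.001, 0.008]]
[(76, np.float64(4.1)), (77, np.float64(4.6)), (78, np.float64(2.8)), (122, np.float64(-3.8)), (123, np.float64(-7.6)), (124, np.float64(-6.5)), (126, np.float64(7.9)), (127, np.float64(6.4)), (128, np.float64(2.5))]
(-95, 0, 77) [314.1  73.9]
(-73, 0, 77) [314.2 124.8]
(-73, 0, 73) [314.2 124.4]
cab [-4.  0.] [-0.40570927 -0.36999751  0.06520482]
```

>>> drive_tool:
  deltas: "1 0 0 0 -1; 0 0 -1.5 0 -1; 0 0 0 0 -1; 0 0 0 0 -1; 0 0 0 0 0; 0 0 0 0 0; 0 0 0 0 0; -8 0 0 0 0; -20 0 0 0 0; -30 0 0 0 0; -30 0 0 0 0; -10 0 0 0 0"

```text
time: 46.9
tcp_pos: [550.0, -32.3, 171.8]
tcp_rot: [0.053, 0.704, -0.052, 0.707]
force: [-0.1, 0.5, -0.2]
finger_gap: 42.6
```

```bash
python3 - <<'E'
from h import *
from cb import cab
p,R=st();print(cab(p))
shot('wrist','w9.png',None,1.25); shot('scene','s9.png',(230,170,330,270),5); shot('top','t9.png',(305,140,405,240),5)
a=cv2.imread('pics/raw_w9.png');b=cv2.imread('pics/s9.png')
m=np.hstack([cv2.resize(a[40:360,120:520],(450,360)),cv2.resize(b,(350,360))]);cv2.imwrite('pics/m9.png',m)
E
```

```text
t 46.9 tcp [550.  -32.3 171.8] gap 42.6 F [-0.1  0.5 -0.2]
R [[0.004, 0.148, 0.989], [0.001, 0.989, -0.148], [-1.0, 0.001, 0.004]]
[-8.2  0.5]
```

>>> drive_tool:
  deltas: "0 15 15 0 0; 0 26 26 0 0; 0 26 26 0 0; 0 18 18 0 0; 0 6 7 0 0; 0 0 0 0 0; 0 0 0 0 0; 0 0 0 0 0; 0 0 0 0 0"

```text
time: 47.95
tcp_pos: [652.3, 42.4, 168.8]
tcp_rot: [0.053, 0.705, -0.053, 0.705]
force: [0.0, 0.3, 0.4]
finger_gap: 42.8
```

```bash
cat > chk.py <<'E'
from h import *
from cb import cab
import sys
def W(x,y,z):
    a,s=np.cos(-.148),np.sin(-.148);return [558.3+a*x-s*y,-34+s*x+a*y,z]
if __name__=='__main__':
    K,Rc,c=cam('wrist');p,R=st();print(cab(p))
    g=cv2.cvtColor(manip.capture('wrist'),cv2.COLOR_RGB2GRAY); cv2.imwrite('pics/raw_%s.png'%sys.argv[1],g)
    for n in((-73,0,77),(-30,0,101),(14.5,0,101),(14.5,0,69),(70,12,69),(70,-12,69),(70,60,69),(92.5,12,69),(92.5,-12,69),(104,0,64),(84,92,110),(84,20,77),(76,25,85),(84,-28,87)): print(n,proj('wrist',W(*n)).round(1))
    # rectified map of the z=69 plane in the cabinet frame, 2 px/mm : x -100..115 down, y -100..120 right
    q=np.float32([proj('wrist',W(*n)) for n in((-100,-100,69),(-100,120,69),(115,120,69),(115,-100,69))])
    H=cv2.getPerspectiveTransform(q,np.float32([(0,0),(440,0),(440,430),(0,430)]))
    r=cv2.warpPerspective(g,H,(440,430)); cv2.imwrite('pics/rect_%s.png'%sys.argv[1],r)
    for y in(-60,-50,-15,-6,0,6,15,40,50):
        pr=cv2.GaussianBlur(r,(9,5),0)[:,int((y+100)*2)].astype(float);d=pr[3:]-pr[:-3]
        print('y',y,[(round((i+1.5)/2-100,1),int(d[i])) for i in range(1,len(d)-1) if abs(d[i])>7 and abs(d[i])>=abs(d[i-1]) and abs(d[i])>abs(d[i+1])])
    for x in(80,86,90,98,20,-20):
        pr=cv2.GaussianBlur(r,(5,5),0)[int((x+100)*2)].astype(float);d=pr[3:]-pr[:-3]
        print('x',x,[(round((i+1.5)/2-100,1),int(d[i])) for i in range(1,len(d)-1) if abs(d[i])>7 and abs(d[i])>=abs(d[i-1]) and abs(d[i])>abs(d[i+1])])
E
python3 chk.py k1
```

```text
t 47.95 tcp [652.3  42.4 168.8] gap 42.8 F [0.  0.3 0.4]
R [[-0.001, 0.149, 0.989], [-0.001, 0.989, -0.149], [-1.0, -0.001, -0.001]]
[82.1 89.4]
(-73, 0, 77) [186.9  -5.4]
(-30, 0, 101) [179.9  54.9]
(14.5, 0, 101) [188.4 123.8]
(14.5, 0, 69) [204.8 122.7]
(70, 12, 69) [225.6 188.2]
(70, -12, 69) [198.2 188.2]
(70, 60, 69) [280.2 188.1]
(92.5, 12, 69) [227.8 212.4]
(92.5, -12, 69) [201.2 212.5]
(104, 0, 64) [217.6 222.4]
(84, 92, 110) [317.2 219.4]
(84, 20, 77) [233.5 206.1]
(76, 25, 85) [236.1 199.9]
(84, -28, 87) [172.6 209.9]
y -60 [(-72.8, 130)]
y -50 [(-72.8, 131)]
y -15 [(-72.8, 133), (-31.2, -12), (17.2, -22), (19.2, 25), (102.2, -10)]
y -6 [(-72.8, 135), (-29.2, 9), (17.2, -27), (19.8, 20), (102.2, -9)]
y 0 [(-72.8, 134), (16.8, -20), (18.8, 23), (102.2, -10)]
y 6 [(-72.8, 135), (101.8, -23), (103.8, 15)]
y 15 [(-72.8, 136), (85.2, -10), (92.8, 13), (102.2, -13)]
y 40 [(-72.8, 135), (71.8, -9), (75.8, -40), (82.2, -17), (85.2, 11), (90.2, -8), (93.2, 44), (102.2, -10)]
y 50 [(-72.8, 135), (71.8, -8), (75.8, -41), (82.2, -18), (85.2, 10), (93.2, 42)]
x 80 [(-83.8, 10), (-42.2,
[... 154 characters left out ...]
6 [(-83.2, 9), (-44.8, -30), (-30.8, 33), (-12.2, -13), (-10.2, 11), (11.2, 12), (15.2, -43), (85.8, -24), (92.2, 12), (94.2, 12), (101.8, -16), (103.8, 21), (110.2, 30), (113.2, -10)]
x 90 [(-44.8, -30), (-30.2, -16), (-21.2, 36), (10.8, 11), (15.2, -43), (24.2, -14), (84.8, -26), (93.2, 12), (94.2, 11), (101.8, -15), (104.2, 17), (109.8, 30), (112.8, -9)]
x 98 [(-85.2, -10), (-83.8, 17), (-45.2, -32), (-29.2, 20), (16.2, -26), (24.2, 21), (83.8, -50), (86.2, 9), (97.8, 25), (102.2, -36), (109.8, 26), (112.2, -10)]
x 20 [(-75.2, -10), (-73.2, 11), (74.2, 10), (75.8, -11), (87.2, -8)]
x -20 [(-73.2, 8), (-19.8, -22), (-17.8, 14), (-8.2, 19), (-5.8, -22), (74.2, 10), (75.8, -11), (87.2, -11)]
```

The measurements agree that the door is seated. In the lid plane the panel edge is at x≈72, the sides are at y −74 and 75, and the tongue spans −12..12. Next I grip the knob and shoot the bolt.

>>> drive_tool:
  deltas: "20 1.5 1.9 0 0; 25 0 0 0 0; 18 0 0 0 0; 9 0 0 0 0; 4 0 0 0 0; 0 0 0 0 0; 0 0 0 0 0; 0 0 0 0 -1; 0 0 0 0 -1; 0 0 0 0 -1; 0 0 0 0 -1; 0 0 0 0 -1"

```text
time: 49.2
tcp_pos: [655.4, 43.4, 93.6]
tcp_rot: [0.052, 0.705, -0.054, 0.705]
force: [-1.4, -3.7, 4.2]
finger_gap: 9.3
```

```bash
python3 cb.py
```

```text
t 49.2 tcp [655.4  43.4  93.6] gap 9.3 F [-1.4 -3.7  4.2]
R [[0.001, 0.149, 0.989], [-0.002, 0.989, -0.149], [-1.0, -0.002, 0.001]]
cab [85.  90.9]
```

>>> drive_tool:
  deltas: "0 -4 0 0 -1; 0 -7 0 0 -1; 0 -8 0 0 -1; 0 -8 0 0 -1; 0 -8 0 0 -1; 0 -8 0 0 -1; 0 -7 0 0 -1; 0 -3 0 0 -1; 0 0 0 0 -1; 0 0 0 0 -1; 0 0 0 0 -1"

```text
time: 50.3
tcp_pos: [647.4, -8.1, 93.6]
tcp_rot: [0.053, 0.705, -0.053, 0.705]
force: [-1.4, -0.8, 7.0]
finger_gap: 9.4
```

>>> drive_tool:
  deltas: "0 -3 0 0 -1; 0 -3 0 0 -1; 0 -2 0 0 -1; 0 -1 0 0 -1; 0 0 0 0 -1; 0 0 0 0 -1; 0 0 0 0 -1"

```text
time: 51.0
tcp_pos: [646.8, -12.1, 93.7]
tcp_rot: [0.054, 0.704, -0.05, 0.706]
force: [-0.0, 5.6, 4.8]
finger_gap: 9.4
```

```bash
python3 cb.py
```

```text
t 51.0 tcp [646.8 -12.1  93.7] gap 9.4 F [-0.   5.6  4.8]
R [[0.002, 0.146, 0.989], [0.006, 0.989, -0.146], [-1.0, 0.006, 0.002]]
cab [84.6 34.6]
```

The bolt travelled 56 mm and met the stop with 5.6 N. Releasing and checking.

>>> drive_tool:
  deltas: "0 0 0 0 0; 0 0 0 0 0; 0 0 0 0 0; -10 0 0 0 0; -30 0 0 0 0; -40 0 0 0 0; -10 20 0 0 0; 0 30 0 0 0; 0 15 0 0 0; 0 0 0 0 0; 0 0 0 0 0; 0 0 0 0 0"

```text
time: 52.2
tcp_pos: [655.3, 45.3, 182.1]
tcp_rot: [0.053, 0.705, -0.054, 0.705]
force: [0.5, -0.1, -0.5]
finger_gap: 42.6
```

```bash
python3 chk.py k2 | egrep '^\(84, (92|20)|^x (80|86|90|20)|^y (40|-15|0) |^\['; python3 - <<'E'
from h import *
a=cv2.cvtColor(manip.capture('top'),cv2.COLOR_RGB2BGR);b=cv2.imread('pics/raw_top1.png')
# bystander check: change outside job areas
d=cv2.absdiff(cv2.GaussianBlur(a,(5,5),0),cv2.GaussianBlur(b,(5,5),0)).max(2)
cs,_=cv2.findContours((d>25).astype(np.uint8),cv2.RETR_EXTERNAL,cv2.CHAIN_APPROX_SIMPLE)
print([cv2.boundingRect(c) for c in cs if cv2.contourArea(c)>15])
E
```

```text
[84.7 92.7]
(84, 92, 110) [313.2 210.7]
(84, 20, 77) [234.  199.2]
y -15 [(-74.8, 93), (-31.2, -8), (16.8, -24), (18.8, 26), (81.8, -45), (92.8, 43)]
y 0 [(-74.8, 92), (16.2, -18), (18.2, 18), (81.8, -45), (85.2, 8), (92.8, 43)]
y 40 [(-74.8, 93), (72.2, -8), (75.8, -36), (82.2, -19), (84.8, 11), (92.8, 47), (102.8, -11)]
x 80 [(-85.2, -9), (-83.8, 15), (-43.8, -29), (-30.2, 13), (-26.2, 18), (-12.2, -12), (-10.8, 11), (10.8, 14), (12.8, -17), (17.8, -40), (24.8, 17), (101.8, -34), (108.8, 59)]
x 86 [(-83.8, 14), (-44.8, -29), (14.8, -9), (25.2, -25), (31.8, 11), (101.2, -24), (103.2, 19), (109.8, 30), (112.2, -11)]
x 90 [(-83.8, 15), (-45.2, -34), (-30.2, -8), (17.8, 13), (22.2, -22), (28.8, 10), (101.2, -24), (103.2, 22), (109.8, 35), (112.2, -16)]
x 20 [(-75.2, -11), (-73.2, 10), (73.8, 14), (75.2, -14)]
[(336, 366, 27, 34), (62, 346, 22, 34), (12, 277, 20, 54), (22, 273, 293, 127), (230, 228, 8, 14), (268, 192, 13, 11), (332, 170, 12, 7), (420, 162, 12, 13), (270, 157, 16, 13), (300, 110, 141, 290), (302, 86, 51, 21)]
```

```bash
python3 -c "
from h import *
print(manip.hand_in())"
```

```text
the job is handed in; nothing more can be done
None
```

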